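Clamp the reference disc in the infrared spectrometer's spring-arm press

TASK

Clamp the reference disc for a reading: swing the spectrometer's press arm over the disc until it meets its stop, then turn the black knob clockwise to tighten the press until the needle of its dial stands at the broad set mark with your hand off the knob. Let your hand rise with the knob: holding or leaning it down, or tightening well past the mark, overloads the crystal under the disc. Leave the disc where it lies and the things beside the instrument alone.

Things in the scene. Friction and masses are not known exactly. Their poses are not given: they have to be found in the camera images.
- spectrometer: White bench-top infrared spectrometer, 240 (x) x 320 (y) x 100 mm tall, fixed to the bench, its place and yaw vary. Origin: centre of its underside; front faces its -x, z up. A steel sample plate (90 mm across, top at 104 mm) lies on its top; the press with its swing arm stands on the post beside the plate.
- crystal (a point): The measuring crystal, centre of the sample plate's top, at (20, 35, 104) mm in the spectrometer's frame. More than 28 N of foot on disc overloads it. Axes as the spectrometer's.
- disc: Reference disc, 28 mm across and 6 mm thick, steel ring with a white middle, 30 g, lying loose on the crystal. Origin: centre of its underside.
- swing_arm (a joint): Swing of the press arm about its upright post, rad: 0 = at its stop, foot over the crystal, the arm along the spectrometer's -y. It starts at 0.4 to 0.85 and grows counter-clockwise seen from above, towards the spectrometer's +x. Stiff hinge: it stays where it is left; about 1.5 N at its grip pin moves it.
- pivot (a point): On the axis of the post, half-way up the arm's rails; the arm points along this frame's -y, z up. Two aluminium rails, 14 mm high, 42 mm wide over both, run 16 to 246 mm out from the post, 27 mm clear above the instrument; the knob's screw passes between them 90 mm out (knob's top 70 mm above this point), the dial stands on them 190 mm out, the grip pin 236 mm out.
- knob_centre (a point): Centre of the black fluted knob (38 mm across, 28 mm high, 20 mm free below it), axis upright. It turns in a bushing on the spring leaf: clockwise from above drives the screw down 12 mm per turn. Once the foot stands on the disc, leaf and knob climb instead, about 1.4 mm per rad: the hand must rise with them, or it holds the leaf down and loads the disc. Takes 0.10 to 0.15 N m; stays where left.
- screw: Steel pressure screw with a round foot, under the knob; it slides up and down without turning. Origin: the foot's lowest point; z up along the screw. At the start it is 1 to 3.5 mm higher than the disc's top.
- grip_pin (a point): Middle of the upright steel grip pin at the end of the swing arm: 14 mm thick, 40 mm long, standing on the rails 236 mm out from the post; its middle lies 26 mm above the point pivot. For pushing or pulling the arm round. Axes as the point pivot's.
- dial (a point): Centre of the dial gauge's white round face, 60 mm across over its bezel, facing up, 190 mm out on the arm, 52 mm above the point pivot. Its dark needle, 21 mm long from the centre, shows how far the spring leaf is bent, by the leaf's plunger under the dial.
- set_mark (a point): The set mark: the only broad mark on the dial, 6 mm wide, with a lug on the bezel, 21 mm from the dial's centre towards the arm's own +x side. The other marks are thin lines every 0.36 rad.
- dial_needle (a joint): Dial needle, rad, clockwise seen from above: 0 = at rest (leaf unloaded, needle 1.8 rad short of the set mark), 1.8 = at the middle of the set mark; the foot then presses the disc with 15 to 20 N (10 N more per rad). While the foot bears on the disc, each rad of clockwise knob turn moves the needle 0.8 to 0.9 rad; before, not at all. A push or pull on the knob bends the leaf and falsifies it.
- jar: White closed specimen jar, 60 mm across, 85 mm tall, loose on the bench at the instrument's left. Origin: centre of its underside.
- tube_rack: Grey rack with capped sample tubes, 65 x 160 x 88 mm, loose on the bench at the instrument's right. Origin: centre of its underside.
- tweezers: Steel tweezers, 120 mm long, lying on the bench at the instrument's left. Origin: middle of the underside.

How it is judged:
By the outcome, as a careful person would: the job done as asked, in the order asked, and still so for the second after the job is handed in, with the robot touching nothing.
It also fails if it takes over 72 s, if anything falls off the work surface, if the arm or the gripper's body presses on something with over 40 N, if the wrist force passes 120 N, or if a joint passes its speed limit or range.

ROBOT

A 6-joint arm with a two-finger parallel gripper is mounted at the origin on the work surface. World frame = base frame: x ahead of the robot, y to its left, z up, the work surface at z = 0. Lengths are in mm, angles in rad, forces in N, time in s.
With the tool pointing down it reaches from about 300 to 950 mm from the base axis. Payload 3.1 kg.
Tool frame: the origin (TCP) lies on the front face of the gripper's body, between the roots of the fingers; the fingertips stand ahead of it and the grasp point (between the pads) lies 54 mm ahead of it (ctrl.finger_overhang is the z of the fingertips in the tool frame, in mm); z points along the fingers, y is the direction in which the jaws open and shut (so a half turn about z gives the same grasp; the last joint's range is limited). The gripper opens to 85 mm and grips with 20 to 120 N. Pads are 22 mm wide; open, the fingers measure 114 mm over their backs; the gripper's body (76 mm by 85 mm) begins 54 mm behind the grasp point. The pads swing forward as they close: fully open they stand 13 mm farther back than shut.
Start: joints at [1.248, 0.308, 1.634, -0, 1.2, -0.07], TCP at [156.349, 605.135, 303.872] pointing down, gripper open.
Joint ranges: [-3.06, 3.06], [-0.79, 1.96], [0.05, 2.63], [-1.19, 4.34], [0.05, 2.64], [-2.94, 2.94]. Speed limits (rad/s): [2.79, 2.79, 3.14, 3.14, 3.14, 3.14].

INTERFACE

Orientations are given as a unit quaternion [x, y, z, w].
In Python, from workcell import ctrl gives the robot as it stands.
- The arm moves only by the tool carry_out, never from a script. Its argument "steps" is a list that holds one entry, the list of rows, each a list of 6 numbers: the shift along the tool's x, y, z normalised to -1 to 1, where 1 is 25 mm, then the turn, a rotation vector about the tool's x, y, z normalised to -1 to 1, where 1 is 45 degrees. In form: [[[dx, dy, dz, wx, wy, wz], ...]]. A call has exactly 8 rows; each row shifts and turns the commanded pose from where the row before left it, along the tool's axes as they then stand; what a row does not reach is not made up. A row lasts 1/10 s, in which the tool goes at most 50 mm and 8.59 degrees, less where a joint would pass 70% of its speed; a pose out of reach is approached as far as the arm can. A call with a number of a shift or a turn outside -1 to 1 is refused whole. A call with a gripper value outside its range is refused whole. "jaw" is the closure, from -1 (fully open) to 1 (shut), set as the call begins (left out, the last holds). The fingers move at their own pace and stop on an object; "newtons" is the grip in N (left out, the last holds). Time passes only in rows, so rows that do not move let the fingers close, or fill a call up. It gives the time, the measured TCP pose, the force and the opening at its end, in the units of the state.
- ctrl.get_obs(): the state, without advancing time (a new reading comes with each control period).
- ctrl.grab_frame(name): name is "scene" or "top" or "wrist"; returns (picture, depth): 420x560x3 uint8, red, green, blue; 420x560 float32, mm along the optical axis (not along the pixel's ray), 0 where there is no reading.
- ctrl.calibration(name): a dict with "fx", "fy", "cx", "cy" (pixels), "xyz" and "rotation" of the camera in the world. Camera axes: x right, y up, looking along -z (the intrinsics and any distortion apply to the point x, -y, -z); pixel columns grow to the right and rows downward; lengths in mm; the calibration is good to about 2 mm. A picture is of the moment at which its call begins: read the wrist's pose just before it. calibration takes no time and is no camera call; for the wrist camera it gives the pose at the moment of the call.
- ctrl.hand_in(): hands the job in, once; it reports no verdict.
The state is a dict: "time": time; "joint_pos": joint angles; "qvel": joint speeds; "effort": joint torques, N m; "eef_pos": TCP position; "tcp_rot": TCP orientation; "wrist_force": force on the tool from outside, world axes, zero at the start; "wrist_torque": the same for the moment, N m; "finger_gap": finger opening in mm.
Only numpy, scipy, OpenCV 4.12 (cv2) and the standard library are available. Lean on these libraries where they do the work, as an engineer would, in place of code of your own. Each camera call takes 0.05 s, during which the arm holds its last target. There are 200 camera calls.

## Working session

There is one attempt and no reset: what is moved stays moved. The work goes in short steps, Python scripts to look and compute and a tool call to move; the robot and the scene stay as the last step left them, time stands still between calls to the robot, and variables do not carry over. Pictures are saved under pics/ and viewed, about 8 in all and at most 12, crops included, and the job is handed in when it is done.

Besides the shell and the picture viewer there is one more tool, called after "Call:" as name(argument=value, ...) on one line, values as JSON. carry_out: Moves the arm, as the interface text tells. Its arguments: {"type":"object","properties":{"steps":{"type":"array","items":{"type":"array","items":{"type":"array","items":{"type":"number"}}}},"jaw":{"type":"number"},"newtons":{"type":"number"}},"required":["steps"]}

```bash
mkdir -p pics; ls
python3 - <<'E'
from workcell import ctrl
import cv2,numpy as np
print(ctrl.get_obs(), ctrl.finger_overhang)
ims=[]
for n in("scene","top"):
    c=ctrl.calibration(n);print(n,c)
    p,d=ctrl.grab_frame(n);np.savez(f"pics/{n}0.npz",p=p,d=d)
    cv2.imwrite(f"pics/{n}0.png",p[...,::-1])
E
```

```text
pics
{'time': 0.0, 'joint_pos': array([ 1.24832407e+00,  3.09025078e-01,  1.63524863e+00, -6.54617155e-06,
        1.19965825e+00, -6.96845601e-02]), 'qvel': array([ 6.17355810e-04,  2.95585573e-05,  1.75011209e-04, -9.09249040e-04,
        4.19717706e-04,  3.40629940e-04]), 'effort': array([ 1.34739666e-04, -4.15257597e+01, -2.76658326e+01,  3.49622019e-05,
        1.03770790e-02,  1.28608403e-05]), 'eef_pos': array([156.11950859, 604.49145678, 302.60478984]), 'tcp_rot': array([ 1.26056318e-01,  9.92022397e-01, -1.14783416e-03, -2.24886489e-04]), 'wrist_force': array([-0.30774194,  0.30797093, -0.82603261]), 'wrist_torque': array([ 0.04772833, -0.01584863,  0.00847621]), 'finger_gap': 85.34442795261532} 72.6
scene {'fx': 528.1306382792853, 'fy': 528.1306382792853, 'cx': 274.0289488666106, 'cy': 205.58807805490954, 'xyz': array([1018.59929468,  697.27913105, 1312.46351942]), 'rotation': array([0.09672785, 0.30267767, 0.90443733, 0.28464553])}
top {'fx': 405.30985589863354, 'fy': 405.30985589863354, 'cx': 283.2698031785419, 'cy': 207.06517144287116, 'xyz': array([ 440.93182312,    8.37463909, 1066.90488055]), 'rotation': array([-0.02234715,  0.0408333 ,  0.71327975, -0.699332  ])}
```

View pics/top0.png

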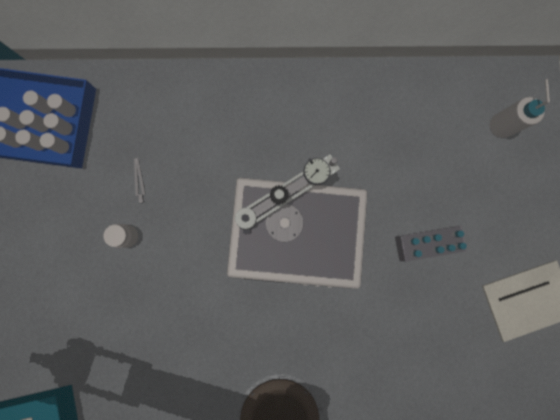

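View pics/scene0.png

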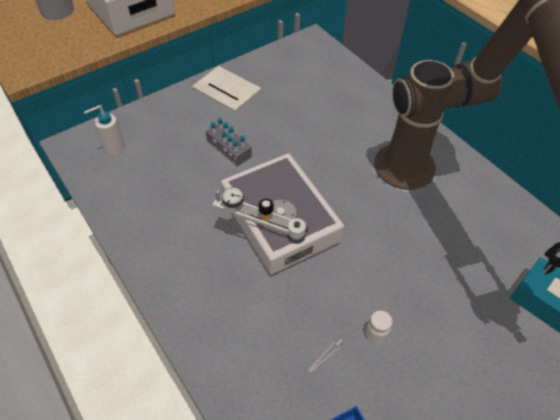

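The top view shows the box's long side along world y, the plate at (285,223), the post at (247,218), the knob at (280,194), the dial at (317,171) and the pin at about (333,160). The scene view agrees.

```bash
cat > h.py <<'E'
from workcell import ctrl
import cv2,numpy as np
from scipy.spatial.transform import Rotation as R
def cast(c,u,v,z):
    d=R.from_quat(c["rotation"]).as_matrix()@np.array([(u-c["cx"])/c["fx"],-(v-c["cy"])/c["fy"],-1.])
    o=np.array(c["xyz"]);return (o+d*(z-o[2])/d[2])
def proj(c,P):
    q=R.from_quat(c["rotation"]).as_matrix().T@(np.array(P,float)-c["xyz"])
    return np.array([c["cx"]+c["fx"]*q[0]/-q[2],c["cy"]-c["fy"]*q[1]/-q[2]])
E
python3 - <<'E'
from h import *
c=ctrl.calibration("top");f=np.load("pics/top0.npz");p,d=f["p"],f["d"]
for n,u,v,z in(("plate",285,223,104),("post",247,218,134),("knob",279.5,194.5,204),("dial",317,171,186),("pin",333,160,180)):
    print(n,cast(c,u,v,z).round(1),d[int(v),int(u)])
# box outline by depth: height map
ys,xs=np.mgrid[0:420,0:560]
M=R.from_quat(c["rotation"]).as_matrix()
P=np.stack([(xs-c["cx"])/c["fx"],-(ys-c["cy"])/c["fy"],-np.ones_like(xs)],-1)*d[...,None]@M.T+c["xyz"]
m=((P[...,2]>80)&(d>0)).astype(np.uint8); m[:, :215]=0;m[:,375:]=0;m[300:]=0;m[:150]=0
m=cv2.morphologyEx(m,cv2.MORPH_OPEN,np.ones((31,31)))
pts=P[m>0][:,:2].astype(np.float32)
r=cv2.minAreaRect(pts);print("box",r)
cv2.imwrite("pics/t1.png",cv2.resize(p[140:300,220:380,::-1],None,fx=4,fy=4,interpolation=cv2.INTER_CUBIC))
E
```

```text
plate [488.9 -21.1 104. ] 959.1306
post [500.6  67.1 134. ] 907.6892
knob [545.2  -7.5 204. ] 871.1809
dial [598.1 -91.6 186. ] 893.11206
pin [ 623.4 -128.7  180. ] 905.51654
box ((441.638916015625, -81.09517669677734), (178.87425231933594, 203.79779052734375), 88.9336929321289)
```

View pics/t1.png

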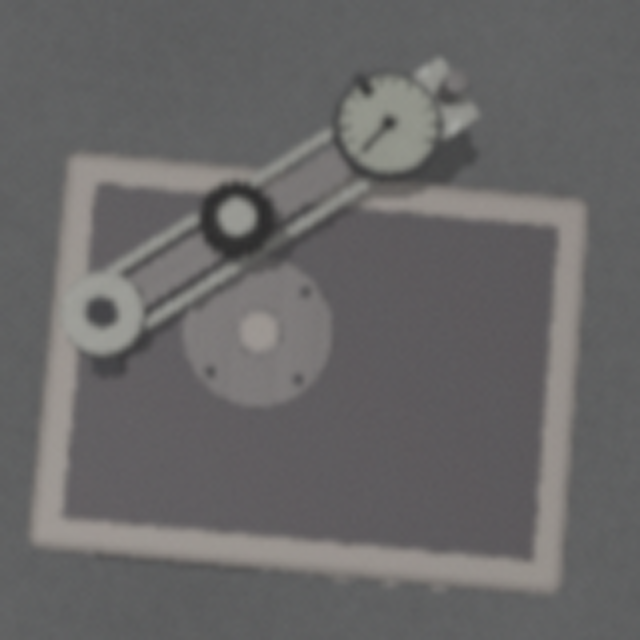

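Run:
```python
from h import *
c=ctrl.calibration("top")
q=lambda x,y,z:cast(c,220+x/4,140+y/4,z)[:2]
A,B,C,D=[q(*k,100) for k in((72,157),(585,205),(555,590),(33,543))]
print(np.linalg.norm(B-A),np.linalg.norm(C-D),np.linalg.norm(D-A),np.linalg.norm(C-B))
yd=(A-B)/np.linalg.norm(A-B)+(D-C)/np.linalg.norm(D-C); yaw=np.arctan2(yd[1],yd[0])-np.pi/2
cen=(A+B+C+D)/4; M=np.array([[np.cos(yaw),-np.sin(yaw)],[np.sin(yaw),np.cos(yaw)]])
cr=cen+M@[20,35];pv=cen+M@[20,125]
print("yaw",yaw,"cen",cen,"crystal",cr,"disc seen",q(259,332,110),"pivot",pv,"post seen@150",q(100,312,150))
for n,x,y,z in(("knob",238,216,204),("dial",388,122,186),("pin",457,80,180)):
    P=q(x,y,z);v=M.T@(P-pv);print(n,P,np.hypot(*v),"swing",np.arctan2(v[0],-v[1]))
    v=v/np.hypot(*v)
for s,r in((0,90),(0,190),(0,236),):print(r,pv+M@[0,-r])
```

```text
310.75918826944127 309.2925863133413 230.30804122832907 230.47907440834663
yaw -0.11155533280700047 cen [464.7917511  -51.76082875] crystal [488.56377768 -19.20486536] disc seen [488.59521914 -20.27843087] pivot [498.58294667  70.23570851] post seen@150 [499.67474723  70.58119439]
knob [546.32601988  -7.52445462] 91.24715890676562 swing 0.6621898346064425
dial [599.23003934 -91.59906813] 190.57893952730194 swing 0.6679314405870271
pin [ 623.3537536  -131.47544971] 237.18167216044637 swing 0.6655114928774154
90 [488.56377768 -19.20486536]
190 [ 477.43136768 -118.58328076]
236 [ 472.31045908 -164.29735184]
```

Call:
carry_out(steps=[[[0, 0, 0, 0, 0, 0.12], [0, 0, 0, 0, 0, 0.12], [0, 0, 0, 0, 0, 0.12], [0, 0, 0, 0, 0, 0.12], [0, 0, 0, 0, 0, 0.12], [0, 0, 0, 0, 0, 0.12], [0, 0, 0, 0, 0, 0.12], [0, 0, 0, 0, 0, 0.12]]], jaw=1, newtons=20)

```text
time: 0.9
eef_pos: [156.2, 604.7, 303.1]
tcp_rot: [0.484, 0.875, -0.001, 0.0]
wrist_force: [-0.6, 0.0, 0.0]
finger_gap: 0.1
```

Call:
carry_out(steps=[[[-0.87, 0.04, 0, 0, 0, 0], [-0.87, 0.04, 0, 0, 0, 0], [-0.87, 0.04, 0, 0, 0, 0], [-0.87, 0.04, 0, 0, 0, 0], [-0.87, 0.04, 0, 0, 0, 0], [-0.87, 0.04, 0, 0, 0, 0], [-0.87, 0.04, 0, 0, 0, 0], [-0.87, 0.04, 0, 0, 0, 0]]])

```text
time: 1.7
eef_pos: [256.3, 461.3, 303.3]
tcp_rot: [0.482, 0.876, -0.001, -0.0]
wrist_force: [0.5, -0.2, -0.3]
finger_gap: -0.0
```

Call:
carry_out(steps=[[[-0.87, 0.04, 0, 0, 0, 0], [-0.87, 0.04, 0, 0, 0, 0], [-0.87, 0.04, 0, 0, 0, 0], [-0.87, 0.04, 0, 0, 0, 0], [-0.87, 0.04, 0, 0, 0, 0], [-0.87, 0.04, 0, 0, 0, 0], [-0.87, 0.04, 0, 0, 0, 0], [-0.87, 0.04, 0, 0, 0, 0]]])

```text
time: 2.5
eef_pos: [356.0, 318.6, 303.4]
tcp_rot: [0.482, 0.876, -0.0, -0.0]
wrist_force: [0.4, 0.2, 0.2]
finger_gap: -0.1
```

Call:
carry_out(steps=[[[-0.87, 0.04, 0, 0, 0, 0], [-0.87, 0.04, 0, 0, 0, 0], [-0.87, 0.04, 0, 0, 0, 0], [-0.87, 0.04, 0, 0, 0, 0], [-0.87, 0.04, 0, 0, 0, 0], [-0.87, 0.04, 0, 0, 0, 0], [-0.87, 0.04, 0, 0, 0, 0], [-0.87, 0.04, 0, 0, 0, 0]]])

```text
time: 3.3
eef_pos: [455.8, 175.9, 303.4]
tcp_rot: [0.482, 0.876, -0.0, -0.0]
wrist_force: [-0.4, 0.4, 0.1]
finger_gap: 0.1
```

Call:
carry_out(steps=[[[-0.87, 0.04, 0, 0, 0, 0], [-0.87, 0.04, 0, 0, 0, 0], [-0.87, 0.04, 0, 0, 0, 0], [-0.87, 0.04, 0, 0, 0, 0], [-0.87, 0.04, 0, 0, 0, 0], [-0.87, 0.04, 0, 0, 0, 0], [-0.87, 0.04, 0, 0, 0, 0], [-0.87, 0.04, 0, 0, 0, 0]]])

```text
time: 4.1
eef_pos: [555.5, 33.3, 303.3]
tcp_rot: [0.482, 0.876, -0.0, -0.001]
wrist_force: [-1.0, 0.0, 0.1]
finger_gap: -0.1
```

Call:
carry_out(steps=[[[-0.87, 0.04, 0, 0, 0, 0], [-0.87, 0.04, 0, 0, 0, 0], [-0.87, 0.04, 0, 0, 0, 0], [-0.87, 0.04, 0, 0, 0, 0], [-0.87, 0.04, 0, 0, 0, 0], [-0.87, 0.04, 0, 0, 0, 0], [-0.87, 0.04, 0, 0, 0, 0], [-0.87, 0.04, 0, 0, 0, 0]]])

```text
time: 4.9
eef_pos: [655.7, -109.8, 303.3]
tcp_rot: [0.482, 0.876, -0.0, -0.0]
wrist_force: [0.2, -0.9, 0.2]
finger_gap: 0.1
```

Run:
```python
from h import *
c=ctrl.calibration("wrist");p,d=ctrl.grab_frame("wrist");cv2.imwrite("pics/w1.png",p[...,::-1])
o=ctrl.get_obs();T=R.from_quat(o["tcp_rot"])
print("cam in tool",T.inv().apply(c["xyz"]-o["eef_pos"]),T.inv().apply(R.from_quat(c["rotation"]).as_matrix()[:,2]))
for n,P in(("pin",(622.5,-131,180)),("dial",(599,-91.5,186)),("tip",T.apply([0,0,72])+o["eef_pos"])):print(n,proj(c,P))
```

```text
cam in tool [ 85.97894619   0.59532888 -70.02591121] [ 3.15513538e-01 -6.14779797e-05 -9.48921073e-01]
pin [220.90332767 234.47032596]
dial [216.62019392 167.49567045]
tip [279.81944571 280.78451137]
```

View pics/w1.png

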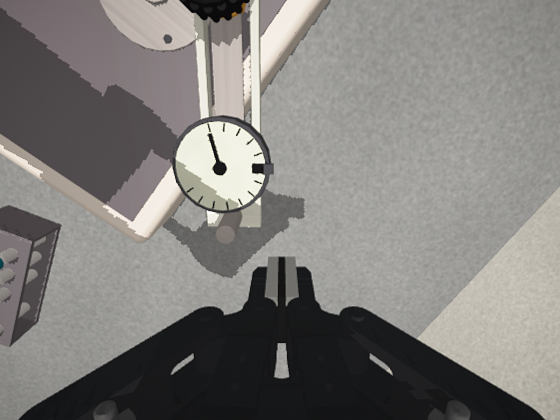

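Call:
carry_out(steps=[[[-0.02, 0, 0.4, 0, 0, 0], [-0.02, 0, 0.4, 0, 0, 0], [-0.02, 0, 0.4, 0, 0, 0], [-0.02, 0, 0.4, 0, 0, 0], [-0.02, 0, 0.4, 0, 0, 0], [-0.02, 0, 0.4, 0, 0, 0], [-0.02, 0, 0.4, 0, 0, 0], [-0.02, 0, 0.4, 0, 0, 0]]])

```text
time: 5.75
eef_pos: [657.4, -112.1, 223.1]
tcp_rot: [0.482, 0.876, -0.0, -0.0]
wrist_force: [0.1, -0.1, -0.1]
finger_gap: 0.1
```

Run:
```python
import numpy as np
# plan arc: finger centre at radius 240 ahead of pin by 22 mm (ccw), swing s ; rows with turn per row
pv=np.array([498.6,70.2]);yaw=-0.1116
def pos(s,off=22):
    a=-np.pi/2+yaw+s; e=np.array([np.cos(a),np.sin(a)]);t=np.array([-e[1],e[0]])
    return pv+240*e+off*t
for s in(0.665,.4,.2,.05,0):print(s,pos(s))
# chord per row in tool axes for ds
ds=0.665/16
a0=0.5655 # tool y angle at s=0.665
for s in(.665,.3):
    y=-np.pi/2+yaw+s+np.pi/2; Y=np.array([np.cos(y),np.sin(y)]);X=np.array([-Y[1],Y[0]])
    D=pos(s-ds)-pos(s);print(D@X/25,D@Y/25,ds/np.radians(45))
```

```text
0.665 [ 643.45620269 -122.41536943]
0.4 [ 587.95188448 -153.63083063]
0.2 [ 541.70247431 -166.92059528]
0.05 [ 505.78362106 -170.69913987]
0 [ 493.73470451 -170.75711008]
-0.0282739455173708 -0.3996450998777981 0.052919018578055206
-0.028273945517368185 -0.3996450998777998 0.052919018578055206
```

Call:
carry_out(steps=[[[0, -0.35, 0, 0, 0, 0], [0, -0.35, 0, 0, 0, 0], [-0.03, -0.4, 0, 0, 0, 0.053], [-0.03, -0.4, 0, 0, 0, 0.053], [-0.03, -0.4, 0, 0, 0, 0.053], [-0.03, -0.4, 0, 0, 0, 0.053], [-0.03, -0.4, 0, 0, 0, 0.053], [-0.03, -0.4, 0, 0, 0, 0.053]]])

```text
time: 6.55
eef_pos: [590.4, -152.7, 224.6]
tcp_rot: [0.589, 0.808, 0.0, 0.001]
wrist_force: [1.0, 1.4, 0.5]
finger_gap: 0.1
```

Call:
carry_out(steps=[[[-0.03, -0.4, 0, 0, 0, 0.053], [-0.03, -0.4, 0, 0, 0, 0.053], [-0.03, -0.4, 0, 0, 0, 0.053], [-0.03, -0.4, 0, 0, 0, 0.053], [-0.03, -0.4, 0, 0, 0, 0.053], [-0.03, -0.4, 0, 0, 0, 0.053], [-0.03, -0.4, 0, 0, 0, 0.053], [0, 0, 0, 0, 0, 0]]])

```text
time: 7.35
eef_pos: [521.9, -170.9, 224.2]
tcp_rot: [0.7, 0.714, -0.0, -0.0]
wrist_force: [-0.2, 0.1, -0.1]
finger_gap: -0.1
```

Run:
```python
from h import *
p,d=ctrl.grab_frame("wrist");cv2.imwrite("pics/w2.png",p[...,::-1])
print(ctrl.get_obs()["wrist_force"],ctrl.get_obs()["eef_pos"])
```

```text
[-0.57213212  0.52988098  0.15986343] [ 522.66531843 -170.84343459  224.29692004]
```

View pics/w2.png

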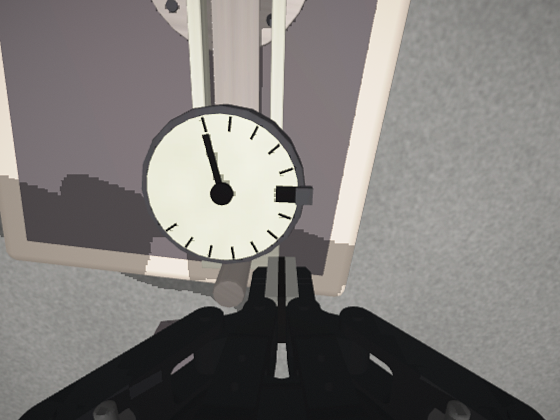

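The wrist view shows the pin at (230,293) touching the finger, with the dial still at rest. The arm is following, so I'll creep towards the stop.

Call:
carry_out(steps=[[[-0.01, -0.14, 0, 0, 0, 0.02], [-0.01, -0.14, 0, 0, 0, 0.02], [-0.01, -0.14, 0, 0, 0, 0.02], [-0.01, -0.14, 0, 0, 0, 0.02], [-0.01, -0.14, 0, 0, 0, 0.02], [-0.01, -0.14, 0, 0, 0, 0.02], [-0.01, -0.14, 0, 0, 0, 0.02], [-0.01, -0.14, 0, 0, 0, 0.02]]])

```text
time: 8.2
eef_pos: [495.1, -171.4, 223.9]
tcp_rot: [0.743, 0.669, -0.0, 0.0]
wrist_force: [0.4, -1.0, 1.8]
finger_gap: 0.1
```

Call:
carry_out(steps=[[[0, -0.04, 0, 0, 0, 0], [0, -0.04, 0, 0, 0, 0], [0, -0.04, 0, 0, 0, 0], [0, -0.04, 0, 0, 0, 0], [0, 0, 0, 0, 0, 0], [0, 0, 0, 0, 0, 0], [0, 0, 0, 0, 0, 0], [0, 0, 0, 0, 0, 0]]])

```text
time: 9.0
eef_pos: [494.2, -171.4, 224.2]
tcp_rot: [0.743, 0.67, 0.002, 0.003]
wrist_force: [9.0, -0.9, -5.6]
finger_gap: -0.1
```

Call:
carry_out(steps=[[[0, 0.3, 0, 0, 0, 0], [0, 0.3, 0, 0, 0, 0], [0, 0, -0.5, 0, 0, 0], [0, 0, -0.5, 0, 0, 0], [0, 0, -0.5, 0, 0, 0], [0, 0, -0.5, 0, 0, 0], [0, 0, -0.5, 0, 0, 0], [0, 0, -0.5, 0, 0, 0]]], jaw=-1)

```text
time: 9.8
eef_pos: [505.6, -172.4, 299.5]
tcp_rot: [0.743, 0.67, -0.0, -0.001]
wrist_force: [0.0, -0.6, -0.1]
finger_gap: 85.5
```

Run:
```python
from h import *
o=ctrl.get_obs();print(o["joint_pos"].round(3),o["eef_pos"],o["tcp_rot"].round(3),o["wrist_force"])
p,d=ctrl.grab_frame("wrist");q,d=ctrl.grab_frame("scene");t,_=ctrl.grab_frame("top")
c=ctrl.calibration("scene");u,v=proj(c,(483,-70,150)).astype(int);print(u,v)
b=cv2.resize(q[v-50:v+50,u-65:u+65,::-1],(546,420),interpolation=cv2.INTER_CUBIC)
cv2.imwrite("pics/w3.png",cv2.resize(np.hstack([p[...,::-1],b]),None,fx=.72,fy=.72))
tt=cv2.resize(t[140:300,220:380,::-1],None,fx=3,fy=3);cv2.imwrite("pics/t3.png",tt)
```

```text
[-0.41   0.139  1.851 -0.     1.154 -0.307] [ 505.62739879 -172.39523698  299.50876337] [ 0.743  0.67  -0.    -0.001] [ 0.04084019 -0.56278197 -0.1016539 ]
272 189
```

View pics/w3.png

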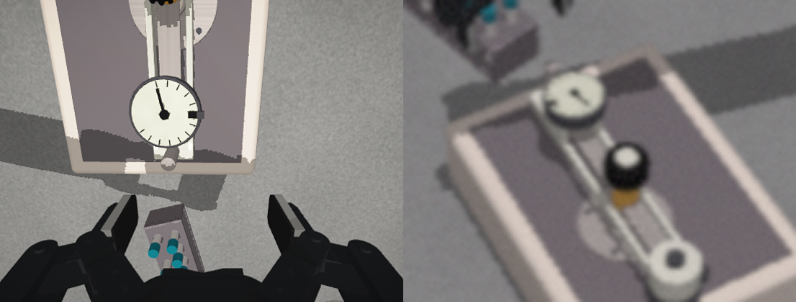

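Right: the arm lies parallel to the box and the knob is over the plate. Next I go above the knob and wind the wrist back to leave room for the turn.

Call:
carry_out(steps=[[[0.75, -0.16, 0, 0, 0, 0], [0.75, -0.16, 0, 0, 0, 0], [0.75, -0.16, 0, 0, 0, 0], [0.75, -0.16, 0, 0, 0, 0], [0.75, -0.16, 0, 0, 0, 0], [0.75, -0.16, 0, 0, 0, 0], [0.75, -0.16, 0, 0, 0, 0], [0.75, -0.16, 0, 0, 0, 0]]])

```text
time: 10.75
eef_pos: [489.1, -19.3, 298.0]
tcp_rot: [0.743, 0.67, -0.001, -0.001]
wrist_force: [0.2, 0.7, 0.3]
finger_gap: 85.1
```

Call:
carry_out(steps=[[[0, 0, 0, 0, 0, -0.15], [0, 0, 0, 0, 0, -0.15], [0, 0, 0, 0, 0, -0.15], [0, 0, 0, 0, 0, -0.15], [0, 0, 0, 0, 0, -0.15], [0, 0, 0, 0, 0, -0.15], [0, 0, 0, 0, 0, -0.15], [0, 0, 0, 0, 0, -0.15]]])

```text
time: 11.55
eef_pos: [489.2, -20.0, 298.0]
tcp_rot: [0.355, 0.935, -0.0, -0.001]
wrist_force: [0.6, 0.1, 0.8]
finger_gap: 85.7
```

Call:
carry_out(steps=[[[0, 0, 0, 0, 0, -0.15], [0, 0, 0, 0, 0, -0.15], [0, 0, 0, 0, 0, -0.15], [0, 0, 0, 0, 0, -0.15], [0, 0, 0, 0, 0, -0.15], [0, 0, 0, 0, 0, -0.15], [0, 0, 0, 0, 0, -0.15], [0, 0, 0, 0, 0, -0.15]]])

```text
time: 12.35
eef_pos: [489.2, -20.1, 298.0]
tcp_rot: [-0.108, 0.994, 0.0, -0.001]
wrist_force: [-0.7, 0.3, 0.1]
finger_gap: 85.4
```

Run:
```python
from h import *
o=ctrl.get_obs();print(o["joint_pos"].round(3),o["eef_pos"],o["tcp_rot"].round(3),o["wrist_force"])
c=ctrl.calibration("wrist");p,d=ctrl.grab_frame("wrist")
print(proj(c,(488.6,-19.7,204)))
cv2.imwrite("pics/w4.png",p[...,::-1]);np.savez("pics/w4.npz",p=p,d=d)
```

```text
[-0.13   0.052  1.949 -0.     1.142 -1.917] [489.17942318 -20.06396932 297.96535161] [-0.108  0.994  0.    -0.001] [-0.65752068  0.30436034  0.11797825]
[280.56041866 252.51653665]
```

View pics/w4.png

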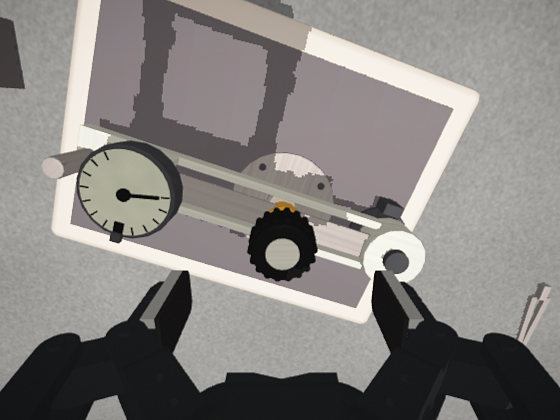

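Run:
```python
from h import *
o=ctrl.get_obs();c=ctrl.calibration("wrist")
f=np.load("pics/w4.npz");d=f["d"];g=cv2.cvtColor(f["p"],6)
m=(g[235:275,262:304]>110).astype(np.uint8);M=cv2.moments(m,True);u,v=262+M["m10"]/M["m00"],235+M["m01"]/M["m00"]
P=cast(c,u,v,204);print(u,v,P,c["fx"],d[254,283])
print("tool delta",R.from_quat(o["tcp_rot"]).inv().apply(P-o["eef_pos"]))
C=np.array(c["xyz"]);k=cast(c,u,v,0)-C
fw=-R.from_quat(c["rotation"]).as_matrix()[:,2];k/=k@fw;print("knob top by depth",C+k*d[int(v),int(u)])
```

```text
282.19691577698694 253.8908659549229 [489.26944944 -18.59825016 204.        ] 316.91185456499795 185.23062
tool delta [-0.56118746  1.34615724 93.97946626]
knob top by depth [491.15820386 -18.15954475 200.13149925]
```

Call:
carry_out(steps=[[[0, 0.04, 0.28, 0, 0, 0], [0, 0, 0.28, 0, 0, 0], [0, 0, 0.28, 0, 0, 0], [0, 0, 0.28, 0, 0, 0], [0, 0, 0.28, 0, 0, 0], [0, 0, 0.28, 0, 0, 0], [0, 0, 0.28, 0, 0, 0], [0, 0, 0.28, 0, 0, 0]]])

```text
time: 13.2
eef_pos: [489.7, -19.1, 242.3]
tcp_rot: [-0.105, 0.994, -0.0, -0.0]
wrist_force: [-0.7, 0.1, -0.6]
finger_gap: 85.4
```

Call:
carry_out(steps=[[[0, 0, 0, 0, 0, 0], [0, 0, 0, 0, 0, 0], [0, 0, 0, 0, 0, 0], [0, 0, 0, 0, 0, 0], [0, 0, 0, 0, 0, 0], [0, 0, 0, 0, 0, 0], [0, 0, 0, 0, 0, 0], [0, 0, 0, 0, 0, 0]]], jaw=1, newtons=20)

```text
time: 14.0
eef_pos: [490.1, -19.2, 243.4]
tcp_rot: [-0.106, 0.994, -0.0, 0.0]
wrist_force: [0.1, -0.5, 4.7]
finger_gap: 37.2
```

Call:
carry_out(steps=[[[0, 0, 0, 0, 0, 0.1], [0, 0, 0, 0, 0, 0.1], [0, 0, 0, 0, 0, 0.1], [0, 0, 0, 0, 0, 0.1], [0, 0, 0, 0, 0, 0.1], [0, 0, 0, 0, 0, 0], [0, 0, 0, 0, 0, 0], [0, 0, 0, 0, 0, 0]]])

```text
time: 14.8
eef_pos: [490.1, -19.0, 243.4]
tcp_rot: [0.09, 0.996, 0.0, 0.0]
wrist_force: [0.1, 0.6, 4.1]
finger_gap: 37.3
```

```bash
cat > s.py <<'E'
from h import *
o=ctrl.get_obs();print(o["joint_pos"].round(3),o["eef_pos"].round(2),o["wrist_force"].round(2),o["wrist_torque"].round(3),o["finger_gap"])
E
python3 s.py
```

```text
[-1.280e-01  1.190e-01  1.998e+00  1.000e-03  1.024e+00 -1.518e+00] [490.06 -18.98 243.38] [0.15 0.62 4.1 ] [ 0.077  0.017 -0.037] 37.34220879529043
```

Call:
carry_out(steps=[[[0, 0, -0.035, 0, 0, 0], [0, 0, -0.035, 0, 0, 0], [0, 0, 0, 0, 0, 0.1], [0, 0, 0, 0, 0, 0.1], [0, 0, 0, 0, 0, 0.1], [0, 0, 0, 0, 0, 0], [0, 0, 0, 0, 0, 0], [0, 0, 0, 0, 0, 0]]])

```text
time: 15.6
eef_pos: [490.0, -18.7, 243.9]
tcp_rot: [0.206, 0.979, 0.001, 0.0]
wrist_force: [4.8, 0.9, -6.4]
finger_gap: 37.2
```

```bash
python3 s.py
```

```text
[-1.280e-01  1.190e-01  1.998e+00  1.000e-03  1.025e+00 -1.284e+00] [489.95 -18.71 243.85] [ 4.78  0.95 -6.43] [ 0.26  -0.722 -0.085] 37.20968167212326
```

Call:
carry_out(steps=[[[-0.03, 0.01, 0.04, 0, 0, 0], [0, 0, 0, 0, 0, 0], [0, 0, 0, 0, 0, 0.1], [0, 0, 0, 0, 0, 0.1], [0, 0, 0, 0, 0, 0.1], [0, 0, 0, 0, 0, 0], [0, 0, 0, 0, 0, 0], [0, 0, 0, 0, 0, 0]]])

```text
time: 16.4
eef_pos: [490.2, -18.7, 243.5]
tcp_rot: [0.32, 0.947, 0.0, -0.0]
wrist_force: [1.8, 4.7, -1.5]
finger_gap: 37.1
```

```bash
python3 s.py
```

```text
[-1.270e-01  1.200e-01  1.996e+00  1.000e-03  1.026e+00 -1.047e+00] [490.25 -18.71 243.5 ] [ 1.76  4.7  -1.47] [ 0.729 -0.289 -0.059] 37.13731880202481
```

Call:
carry_out(steps=[[[0.02, 0.025, 0, 0, 0, 0], [0, 0, 0, 0, 0, 0], [0, 0, 0, 0, 0, 0.1], [0, 0, 0, 0, 0, 0.1], [0, 0, 0, 0, 0, 0.1], [0, 0, 0, 0, 0, 0], [0, 0, 0, 0, 0, 0], [0, 0, 0, 0, 0, 0]]])

```text
time: 17.2
eef_pos: [490.4, -18.4, 243.6]
tcp_rot: [0.429, 0.903, -0.0, -0.0]
wrist_force: [1.2, 2.3, -1.0]
finger_gap: 36.9
```

```bash
python3 s.py
```

```text
[-0.126  0.12   1.996 -0.     1.025 -0.81 ] [490.38 -18.37 243.62] [ 1.16  2.28 -0.96] [ 0.494 -0.186  0.004] 36.93686334089772
```

Call:
carry_out(steps=[[[0.01, 0.015, 0, 0, 0, 0], [0, 0, 0, 0, 0, 0], [0, 0, 0, 0, 0, 0.1], [0, 0, 0, 0, 0, 0.1], [0, 0, 0, 0, 0, 0.1], [0, 0, 0, 0, 0, 0], [0, 0, 0, 0, 0, 0], [0, 0, 0, 0, 0, 0]]])

```text
time: 18.0
eef_pos: [490.6, -18.1, 243.8]
tcp_rot: [0.532, 0.847, -0.0, 0.0]
wrist_force: [0.7, 1.4, 2.2]
finger_gap: 37.3
```

```bash
python3 s.py;python3 - <<'E'
from h import *
p,d=ctrl.grab_frame("wrist");q,d=ctrl.grab_frame("scene")
c=ctrl.calibration("scene");u,v=proj(c,(477,-118,186)).astype(int)
b=cv2.resize(q[v-21:v+21,u-28:u+28,::-1],(560,420),interpolation=cv2.INTER_CUBIC)
cv2.imwrite("pics/w5.png",cv2.resize(np.hstack([p[...,::-1],b]),None,fx=.71,fy=.71))
E
```

```text
[-0.125  0.12   1.996 -0.     1.026 -0.573] [490.58 -18.08 243.82] [0.69 1.42 2.17] [ 0.195 -0.001 -0.024] 37.2896612738484
```

View pics/w5.png

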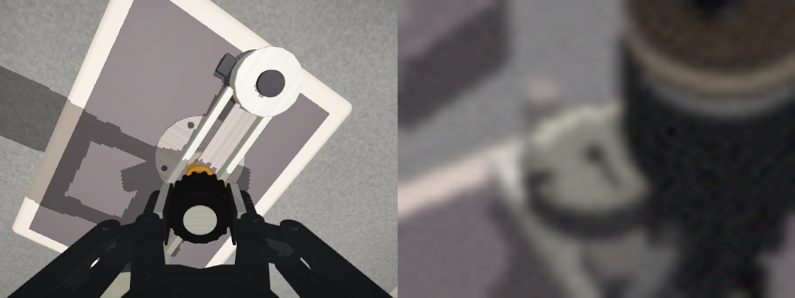

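Call:
carry_out(steps=[[[0, 0.01, -0.02, 0, 0, 0], [0, 0, -0.005, 0, 0, 0.1], [0, 0, -0.005, 0, 0, 0.1], [0, 0, -0.005, 0, 0, 0.1], [0, 0, -0.005, 0, 0, 0.1], [0, 0, 0, 0, 0, 0], [0, 0, 0, 0, 0, 0], [0, 0, 0, 0, 0, 0]]])

```text
time: 18.9
eef_pos: [490.9, -17.8, 244.5]
tcp_rot: [0.658, 0.753, 0.0, 0.0]
wrist_force: [0.9, 1.6, -1.1]
finger_gap: 37.2
```

```bash
python3 s.py
```

```text
[-0.125  0.12   1.995  0.     1.027 -0.259] [490.85 -17.8  244.45] [ 0.91  1.6  -1.09] [ 0.17  -0.167  0.041] 37.202223395725696
```

Call:
carry_out(steps=[[[0, 0, -0.004, 0, 0, 0.1], [0, 0, -0.004, 0, 0, 0.1], [0, 0, -0.004, 0, 0, 0.1], [0, 0, -0.004, 0, 0, 0.1], [0, 0, -0.004, 0, 0, 0.1], [0, 0, -0.004, 0, 0, 0.1], [0, 0, 0, 0, 0, 0], [0, 0, 0, 0, 0, 0]]])

```text
time: 19.7
eef_pos: [491.3, -17.6, 245.2]
tcp_rot: [0.816, 0.579, 0.001, 0.0]
wrist_force: [4.3, 3.7, -3.0]
finger_gap: 37.6
```

```bash
python3 s.py
```

```text
[-1.250e-01  1.190e-01  1.994e+00  1.000e-03  1.027e+00  2.120e-01] [491.27 -17.56 245.23] [ 4.35  3.72 -2.96] [ 0.329 -0.58  -0.081] 37.565769528856045
```

Call:
carry_out(steps=[[[0.03, 0.015, 0, 0, 0, 0], [0, 0, -0.002, 0, 0, 0.1], [0, 0, -0.002, 0, 0, 0.1], [0, 0, -0.003, 0, 0, 0.1], [0, 0, -0.003, 0, 0, 0.1], [0, 0, -0.004, 0, 0, 0.1], [0, 0, 0, 0, 0, 0], [0, 0, 0, 0, 0, 0]]])

```text
time: 20.5
eef_pos: [491.7, -17.4, 245.7]
tcp_rot: [0.913, 0.409, 0.0, 0.0]
wrist_force: [1.9, 1.5, -2.4]
finger_gap: 37.2
```

```bash
python3 s.py
```

```text
[-0.124  0.119  1.992 -0.     1.029  0.606] [491.7  -17.4  245.74] [ 1.92  1.49 -2.44] [-0.042 -0.516 -0.017] 37.21979327793163
```

Call:
carry_out(steps=[[[0, 0, 0, 0, 0, 0], [0, 0, 0, 0, 0, 0], [0, 0, 0, 0, 0, 0], [0, 0, -0.5, 0, 0, 0], [0, 0, -0.5, 0, 0, 0], [0, 0, -0.5, 0, 0, 0], [0, 0, -0.5, 0, 0, 0], [0, 0, -0.5, 0, 0, 0]]], jaw=-1)

```text
time: 21.3
eef_pos: [491.7, -17.3, 309.8]
tcp_rot: [0.913, 0.408, 0.001, 0.0]
wrist_force: [1.3, -0.0, 0.2]
finger_gap: 85.6
```

Call:
carry_out(steps=[[[-0.38, 0.34, 0, 0, 0, 0], [-0.38, 0.34, 0, 0, 0, 0], [-0.38, 0.34, 0, 0, 0, 0], [-0.38, 0.34, 0, 0, 0, 0], [-0.38, 0.34, 0, 0, 0, 0], [-0.38, 0.34, 0, 0, 0, 0], [-0.38, 0.34, 0, 0, 0, 0], [0, 0, 0, 0, 0, 0]]])

```text
time: 22.1
eef_pos: [491.3, -108.2, 308.0]
tcp_rot: [0.914, 0.407, -0.0, 0.0]
wrist_force: [0.0, 0.9, 0.5]
finger_gap: 85.1
```

```bash
python3 s.py;python3 - <<'E'
from h import *
c=ctrl.calibration("wrist");p,d=ctrl.grab_frame("wrist")
for z,n in((186,"dial"),):print(proj(c,(477.4,-118.6,z)))
print("knob",proj(c,(489,-19,207)),"crystal",proj(c,(488.6,-20,110)))
cv2.imwrite("pics/w6.png",p[...,::-1]);np.savez("pics/w6.npz",p=p,d=d)
E
```

```text
[-0.303  0.067  1.911 -0.     1.163  0.43 ] [ 491.34 -108.18  308.  ] [0.04 0.93 0.55] [-0.026 -0.01   0.029] 85.06169764581229
[276.49152121 258.28180396]
knob [165.670489  137.9436076] crystal [207.09065143 126.42863322]
```

View pics/w6.png

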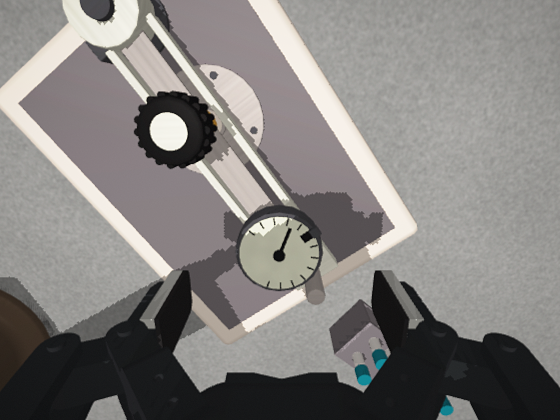

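```bash
cat > dial.py <<'E'
from h import *
import sys
def read(p,c,tag):
    # rectify dial onto plane z=186: 4 px/mm, 90 mm square, about nominal dial centre
    S=5;W=70*S;ctr=np.array([477.4,-118.6])
    w=[ctr+np.array(k)*35. for k in((1,1),(1,-1),(-1,-1),(-1,1))]   # x up, y left
    src=np.float32([proj(c,(*k,186)) for k in w]);H=cv2.getPerspectiveTransform(src,np.float32([[0,0],[W,0],[W,W],[0,W]]))
    r=cv2.warpPerspective(p,H,(W,W));cv2.imwrite(f"pics/{tag}.png",r[...,::-1])
    g=cv2.cvtColor(r,6);np.save(f"pics/{tag}.npy",g)
    # hub: darkest compact blob near the centre
    m=(cv2.GaussianBlur(g,(0,0),2)<70).astype(np.uint8)
    k=cv2.morphologyEx(m,cv2.MORPH_OPEN,cv2.getStructuringElement(2,(19,19)))
    n,l,st,ce=cv2.connectedComponentsWithStats(k);j=[i for i in range(1,n) if st[i,4]<1500 and np.hypot(*(ce[i]-W/2))<60]
    for i in j:print("hub cand",ce[i],st[i,4])
    h=ce[min(j,key=lambda i:np.hypot(*(ce[i]-W/2)))]
    def prof(ra,rb):
        a=np.arange(0,2*np.pi,.01);rr=np.arange(ra*S,rb*S)
        X=h[0]+np.outer(rr,np.cos(a));Y=h[1]+np.outer(rr,np.sin(a))
        return a,cv2.remap(g,X.astype(np.float32),Y.astype(np.float32),1).mean(0)
    def runs(ra,rb,t):
        a,v=prof(ra,rb);d=v<t;s=np.flatnonzero(d);
        if not len(s):return[]
        gs=np.split(s,np.flatnonzero(np.diff(s)>2)+1)
        return[(round(a[k].mean(),3),len(k)/100,int(v[k].min())) for k in gs]
    return h,runs(8,14,95),runs(19,22,75)
if __name__=="__main__":
    c=ctrl.calibration("wrist");p,d=ctrl.grab_frame("wrist");print(read(p,c,sys.argv[1]))
E
python3 dial.py d6
```

```text
hub cand [171.45574534 161.83307453] 1288
(array([171.45574534, 161.83307453]), [(np.float64(4.23), 0.21, 8)], [(np.float64(4.23), 0.07, 56), (np.float64(4.795), 0.26, 32)])
```

Run:
```python
from h import *
c=ctrl.calibration("wrist")
def ang(A,B,za,zb):
    d=cast(c,*B,zb)-cast(c,*A,za);return np.arctan2(d[1],d[0])-np.pi/2,np.hypot(d[0],d[1])
print("arm",ang((278.7,256.2),(168.5,131.5),186,205),ang((278.7,256.2),(97,8),186,150))
print("edge",ang((230,343),(3,107),100,100),ang((416,230),(270,0),100,100))
print("knob",cast(c,168.5,131.5,205),"dial",cast(c,278.7,256.2,186),"post",cast(c,97,8,150))
```

```text
arm (np.float64(-0.12119556588313785), np.float64(101.72698344709)) (np.float64(-0.09554455378416038), np.float64(191.2838199963549))
edge (np.float64(-0.10007484518260412), np.float64(300.21093780794166)) (np.float64(-0.10427509053068573), np.float64(231.99613746637274))
knob [491.75390101 -15.92900087 205.        ] dial [ 479.45520132 -116.9097968   186.        ] post [497.70353484  73.50159497 150.        ]
```

View pics/d6.png

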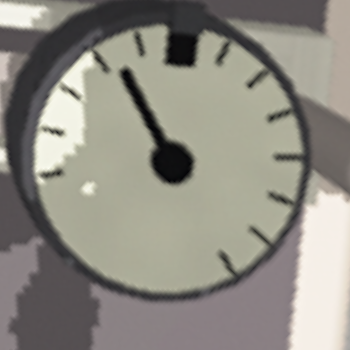

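The dial crop shows the needle about 0.56 rad short of the broad mark. The arm is parallel to the box, so it is at its stop. Next I re-grip and turn roughly 0.65 rad more.

Call:
carry_out(steps=[[[0.38, -0.34, 0, 0, 0, 0], [0.38, -0.34, 0, 0, 0, 0], [0.38, -0.34, 0, 0, 0, 0], [0.38, -0.34, 0, 0, 0, 0], [0.38, -0.34, 0, 0, 0, 0], [0.38, -0.34, 0, 0, 0, 0], [0.38, -0.34, 0, 0, 0, 0], [0, 0, 0, 0, 0, 0]]], jaw=-0.15)

```text
time: 23.0
eef_pos: [491.3, -15.6, 308.0]
tcp_rot: [0.913, 0.409, 0.0, -0.0]
wrist_force: [-0.1, 0.3, -0.1]
finger_gap: 49.4
```

Call:
carry_out(steps=[[[0, 0, 0, 0, 0, 0], [0, 0, 0.49, 0, 0, 0], [0, 0, 0.49, 0, 0, 0], [0, 0, 0.49, 0, 0, 0], [0, 0, 0.49, 0, 0, 0], [0, 0, 0.49, 0, 0, 0], [0, 0, 0, 0, 0, 0], [0, 0, 0, 0, 0, 0]]])

```text
time: 23.8
eef_pos: [491.3, -17.3, 246.3]
tcp_rot: [0.913, 0.408, -0.0, -0.0]
wrist_force: [0.1, -0.1, 0.4]
finger_gap: 49.0
```

```bash
python3 s.py
```

```text
[-0.124  0.119  1.992 -0.     1.032  0.607] [491.25 -17.29 246.25] [ 0.13 -0.13  0.4 ] [ 0.014 -0.02   0.013] 49.02929001049027
```

Call:
carry_out(steps=[[[0, 0, 0, 0, 0, 0], [0, 0, 0, 0, 0, 0], [0, 0, 0, 0, 0, 0], [0, 0, 0, 0, 0, 0], [0, 0, 0, 0, 0, 0], [0, 0, 0, 0, 0, 0], [0, 0, 0, 0, 0, 0], [0, 0, 0, 0, 0, 0]]], jaw=1)

```text
time: 24.6
eef_pos: [491.8, -17.3, 247.3]
tcp_rot: [0.913, 0.408, 0.0, 0.0]
wrist_force: [-0.0, 1.0, 3.6]
finger_gap: 37.4
```

```bash
python3 s.py
```

```text
[-0.124  0.117  1.991  0.     1.032  0.607] [491.75 -17.25 247.29] [-0.04  0.98  3.64] [0.007 0.052 0.016] 37.381212137591916
```

Call:
carry_out(steps=[[[0, 0, -0.028, 0, 0, 0], [0, 0, -0.004, 0, 0, 0.1], [0, 0, -0.004, 0, 0, 0.1], [0, 0, -0.004, 0, 0, 0.1], [0, 0, -0.004, 0, 0, 0.1], [0, 0, -0.004, 0, 0, 0.1], [0, 0, -0.004, 0, 0, 0.1], [0, 0, -0.004, 0, 0, 0.1]]])

```text
time: 25.4
eef_pos: [492.0, -17.4, 248.1]
tcp_rot: [0.99, 0.143, 0.001, 0.001]
wrist_force: [0.9, 1.1, -0.5]
finger_gap: 37.4
```

```bash
python3 s.py
```

```text
[-1.230e-01  1.160e-01  1.990e+00 -1.000e-03  1.033e+00  1.160e+00] [492.04 -17.36 248.14] [ 0.87  1.05 -0.47] [-0.302 -0.409  0.204] 37.35319603353864
```

Call:
carry_out(steps=[[[0, 0, -0.003, 0, 0, 0.07], [0, 0, -0.002, 0, 0, 0.06], [0, 0, 0, 0, 0, 0], [0, 0, 0, 0, 0, 0], [0, 0, 0, 0, 0, 0], [0, 0, 0, 0, 0, 0], [0, 0, 0, 0, 0, 0], [0, 0, 0, 0, 0, 0]]])

```text
time: 26.2
eef_pos: [492.0, -17.4, 248.4]
tcp_rot: [0.996, 0.094, 0.001, 0.0]
wrist_force: [5.9, 0.7, -4.2]
finger_gap: 37.5
```

Call:
carry_out(steps=[[[0, 0, 0, 0, 0, 0], [0, 0, 0, 0, 0, 0], [0, 0, 0, 0, 0, 0], [0, 0, -0.5, 0, 0, 0], [0, 0, -0.5, 0, 0, 0], [0, 0, -0.5, 0, 0, 0], [0, 0, -0.5, 0, 0, 0], [0, 0, -0.5, 0, 0, 0]]], jaw=-1)

```text
time: 27.0
eef_pos: [491.7, -17.2, 312.6]
tcp_rot: [0.996, 0.094, 0.001, 0.0]
wrist_force: [0.2, 0.2, 0.4]
finger_gap: 85.1
```

```bash
python3 s.py
python3 - <<'E'
from h import *
o=ctrl.get_obs();print(R.from_quat(o["tcp_rot"]).inv().apply([0,-1,0]))
E
```

```text
[-0.124  0.039  1.931 -0.     1.17   1.259] [491.68 -17.25 312.63] [0.15 0.2  0.44] [ 0.018  0.021 -0.029] 85.12863776162911
[-1.86742960e-01  9.82408793e-01  1.72241161e-04]
```

Call:
carry_out(steps=[[[-0.1, 0.52, 0, 0, 0, 0], [-0.1, 0.52, 0, 0, 0, 0], [-0.1, 0.52, 0, 0, 0, 0], [-0.1, 0.52, 0, 0, 0, 0], [-0.1, 0.52, 0, 0, 0, 0], [-0.1, 0.52, 0, 0, 0, 0], [-0.1, 0.52, 0, 0, 0, 0], [0, 0, 0, 0, 0, 0]]])

```text
time: 27.8
eef_pos: [491.3, -111.7, 310.8]
tcp_rot: [0.996, 0.093, -0.0, 0.0]
wrist_force: [0.1, 0.5, 1.1]
finger_gap: 85.7
```

```bash
python3 dial.py d7
python3 - <<'E'
from h import *
p,d=ctrl.grab_frame("wrist");r=cv2.imread("pics/d7.png")
cv2.imwrite("pics/v7.png",cv2.resize(np.hstack([p[...,::-1],cv2.resize(r,(420,420))]),None,fx=.81,fy=.81))
E
```

```text
hub cand [171.49443561 162.82591415] 1258
(array([171.49443561, 162.82591415]), [(np.float64(4.815), 0.2, 7)], [(np.float64(4.815), 0.24, 13)])
```

View pics/v7.png

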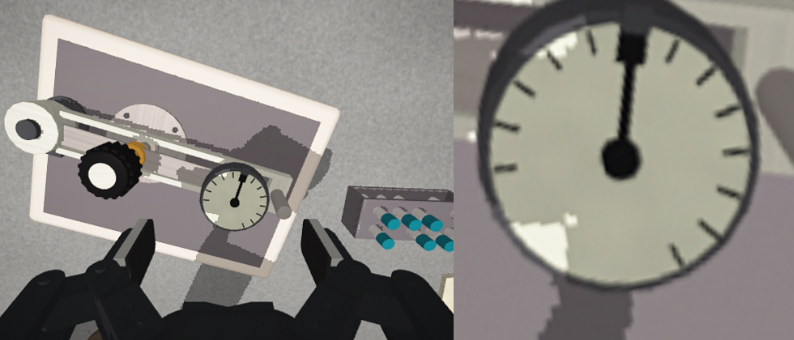

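The needle stands at the middle of the broad mark (4.815 against 4.80 rad in the rectified dial), with the hand clear. The mark's direction also puts the arm along the box's yaw, at its stop.

```bash
python3 -c "
from workcell import ctrl
print(ctrl.hand_in())"
```

```text
the job is handed in; nothing more can be done
None
```

The disc is clamped and the job is handed in, at about 28 s of the 72 s allowed.

**Swing:** I pushed the press arm round by its grip pin until it met its stop. The hand stopped advancing there, with about 9 N of resistance. Later views show the arm parallel to the instrument to within about 0.02 rad.

**Tightening:** I turned the knob clockwise about 3.2 rad in two grips, raising the hand with it once the foot met the disc. After the first grip the needle read about 0.56 rad short of the mark, so I re-gripped and finished the turn.

**Final check:** With the hand off and clear, the needle reads within about 0.02 rad of the middle of the broad mark.

**Forces:** At the readings taken during knob work, the hand pushed down with at most about 4.7 N, at the first grip before the foot met the disc. The most it pushed down once the foot was on the disc was about 3.6 N, with the needle at about 1.2 rad. It pulled up with at most about 6.4 N. I could not measure the foot force on the disc directly.

**Not checked:** I did not measure the disc's position again after clamping; the arm and hand were only near it from above. My position estimates for knob and dial differed by 2 to 3 mm between views, which did not affect the result.

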